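Lock the depth stop of a drilling jig

TASK

Slide the wooden-handled spanner fully onto the brass stop nut and lay it flat on the jig board with its shank alongside the brass post, so that the post keeps the stop nut from turning. Let go of the spanner, then turn the red knurled jam nut clockwise until it is firmly tight against the stop nut, without forcing it and without losing the stop nut's setting. Leave the spanner in place on the nut, and do not disturb the other things on the bench.

Things in the scene. Friction and masses are not known exactly. Their poses are not given: they have to be found in the camera images.
- jig: Fixed plywood board 12 mm thick on the bench. Origin at its underside on the axis of an upright 16 mm steel stud (top 79 mm above the bench); z up. It spans x -75..75, y -205..55 mm about the stud. On the stud sit the brass stop nut and, above it, the red jam nut. The spanner belongs on the board with its handle towards the jig's -y.
- post: Fixed brass pin on the board, 14 mm diameter, 30 mm tall. Origin at its foot, at x -16.2, y -80 mm in the jig's frame, axes as the jig's. A spanner on the stop nut, straight along the jig's y, has its shank on the +x side of this post, 1.2 mm clear; when the nut is dragged clockwise (from above) the shank bears on the post.
- stop_nut: Brass hexagon nut on the stud, 32 mm across flats, 37 across corners, 20 mm high. Origin on the stud axis at its underside, 1 mm above the board. Its x axis (normal to two flats) starts parallel to the jig's x, so a corner points to the jig's -y. It turns on the stud with 0.12 N m of friction; its setting is lost if it turns more than 0.3 rad from its start.
- jam_nut: Red knurled round head 46 mm in diameter, 27 mm high, on a steel neck 28 mm in diameter, 13 mm high. Origin on the stud axis at its underside, 34 mm above the bench; top at 74 mm. Turns with 0.1 N m of friction and does not visibly rise or fall. Somewhere 0.3 to 1.2 rad clockwise (from above) of its start it begins to bear on the stop nut: where must be felt.
- jam_grip (a point): On the jam nut's axis, 28 mm above its underside (62 mm above the bench): grip the round head here. Once it bears, torque climbs over 0.15 to 0.35 rad, spanner slack included. Firmly tight: the hand's torque held at 0.5 to 1.0 N m for half a second (while it runs free it is within 0.1 N m either way); past 1.2 N m it is over-tightened. Once tight it stays tight when let go.
- spanner: Loose open-ended steel spanner, wooden handle, about 0.25 kg. Origin: jaw centre, underside; mouth opens to +x, handle along -x, z up. Slot 33.6 mm wide, bottom at x -19; prongs 9 mm thick, 14 high, ends at x +10; head 51.6 wide, back at x -29. Shank 16 wide, z 3..11, to x -100. Handle 22 wide, 26 high (z 0..26), x -100 to -195 mm. Centre of mass near x -95.
- spanner_grip (a point): Good grasp on the handle: 135 mm behind the jaw centre, 13 mm above the underside. Fully on the nut, the spanner's origin is on the stud axis, its +x along the jig's +y, its underside on the board (12 mm above the bench). To slide on, start with its origin 31 to 42 mm out along the jig's -y (farther out the head meets the post). Push with less than 30 N.
- glue_bottle: Loose white glue bottle, 56 mm in diameter, 160 mm tall, origin at its foot. Leave alone.
- offcut: Loose pale wood offcut, 60 x 90 x 45 mm, origin under its centre. Leave alone.
- tin: Loose open blue tin, 72 mm in diameter, 80 mm tall, origin under its centre. Leave alone.
Mind the look-alikes: they are no part of the job. There is more than one size of the spanner; the one meant has the size given above.

How it is judged:
On the way, in this order (a step that is already met when the one before it is completed fails the run):
1. the spanner is fully on the stop nut, flat on the board, and let go (horizontal distance between spanner and stop_nut below 0.006 m and height (world z) of spanner below 0.016 m and angle between spanner's own z axis and vertical below 0.08 rad and x of each of spanner, spanner_grip in the frame of post above 0 m and contact force between the fingers and spanner below 0.1 N), for 0.2 s.
2. with the spanner braced on the post and not held, the jam nut is firmly tight on the stop nut (bearing with more than 14 N at the mating faces, about 0.35 N m at the hand) (contact force between jam_nut and stop_nut above 14 N and contact force between spanner and post above 0.8 N and contact force between the fingers and spanner below 0.1 N), for 0.3 s.
At the end, for the whole second after the job is handed in: The jam nut is still bearing on the stop nut (over 2.5 N); the stop nut is within 0.3 rad of its setting; the spanner is at rest, flat on the board (underside below 16 mm, tilt under 0.08 rad) with its jaw centre within 6 mm of the stud axis; nothing is held (contact force between jam_nut and stop_nut above 2.5 N and angle between the x axis of stop_nut and the x axis of jig, either way round below 0.3 rad and horizontal distance between spanner and stop_nut below 0.006 m and height (world z) of spanner below 0.016 m and angle between spanner's own z axis and vertical below 0.08 rad and linear speed of spanner below 0.01 m/s); the robot touches nothing.
It fails at once if the stop nut is turned more than 0.3 rad from its setting (angle between the x axis of stop_nut and the x axis of jig, either way round above 0.3 rad).
It fails at once if the jam nut is over-tightened (more than 75 N at the mating faces, about 1.3 N m at the hand) (contact force between jam_nut and stop_nut above 75 N).
It fails at once if the spanner is rammed onto the nut with more than 30 N while held (contact force between the fingers and spanner above 1 N and contact force between spanner and stop_nut above 30 N).
It fails at once if the glue bottle, offcut or tin is moved more than 30 mm (distance of any of glue_bottle, offcut, tin from where it was at the start of the episode above 0.03 m).
It also fails if it takes over 72 s, if anything falls off the work surface, if the arm or the gripper's body presses on something with over 40 N, if the wrist force passes 120 N, or if a joint passes its speed limit or range.

ROBOT

A 7-joint arm with a two-finger parallel gripper is mounted at the origin on the work surface. World frame = base frame: x ahead of the robot, y to its left, z up, the work surface at z = 0. Lengths are in m, angles in rad, forces in N, time in s.
With the tool pointing down it reaches from about 0.35 to 0.9 m from the base axis. Payload 8.1 kg.
Tool frame: the origin (TCP) lies between the finger pads; the fingertips stand 8 mm ahead of it and the grasp point (between the pads) lies 11 mm behind it; z points along the fingers, y is the line along which they close (so a half turn about z gives the same grasp; the last joint's range is limited). The gripper opens to 85 mm and grips with 20 to 120 N. Pads are 22 mm wide; open, the fingers measure 114 mm over their backs; the gripper's body (76 mm by 85 mm) begins 54 mm behind the grasp point. The pads swing forward as they close: fully open they stand 13 mm farther back than shut.
Start: joints at [-1.433, 0.434, 0.025, 1.573, -0.012, 1.134, -0.075], TCP at [0.149, 0.607, 0.239] pointing down, gripper open.
Joint ranges: [-2.62, 2.62], [-0.44, 2.09], [-1.27, 1.32], [0.08, 2.57], [-1.32, 4.46], [0.12, 2], [-2.74, 2.74]. Speed limits (rad/s): [2.22, 2.22, 3.01, 3.01, 3.14, 3.14, 3.14].

INTERFACE

Orientations are given as a rotation vector (axis times angle).
In Python, from station import * gives the robot as it stands.
- The arm moves only by the shell command python3 -m jog 'ROWS' [FORCE]. ROWS is JSON, a list that holds one entry, the list of rows, each a list of 7 numbers: the shift along the tool's x, y, z each as a share of 200 mm, from -1 to 1, then the turn, a rotation vector about the tool's x, y, z each as a share of 90 degrees, from -1 to 1, then the closure, from 0 (fully open) to 1 (shut). In form: [[[tx, ty, tz, wx, wy, wz, claw], ...]]. A call has 1 to 12 rows; each row is the pose to reach, as a shift and turn from the pose commanded when the call began, along the tool's axes at that moment; what a row does not reach only later rows make up. A row lasts 1/10 s, in which the tool goes at most 50 mm and 8.59 degrees, less where a joint would pass 70% of its speed; a pose out of reach is approached as far as the arm can. A call with a number of a shift or a turn outside -1 to 1 is refused whole. A call with a gripper value outside its range is refused whole. The fingers move at their own pace and stop on an object; FORCE is the grip in N (left out, the last holds). Time passes only in rows, so rows that repeat a pose let the fingers close. It gives the time, the measured TCP pose, the force, the opening and the grip force at its end, in the units of the state.
- get_obs(): the state, without advancing time (a new reading comes with each control period).
- capture(name): name is "scene" or "top" or "wrist"; returns a dict with "pixels" (480x640x3 uint8, red, green, blue), "fov_y" (degrees; the focal length in pixels is half the picture's height over the tangent of half this angle, whatever the lens; pixels are square), "cx", "cy" (the principal point, pixels), "dist" ([k1, k2, p1, p2, k3] as OpenCV has them; the pictures are not rectified), "rvec" (rotation vector, rad) and "tvec" (3), from world to camera coordinates, as OpenCV has them. Camera axes: x right, y down, z forward; pixel columns grow to the right and rows downward; lengths in m; the calibration is good to about 2 mm. A picture is of the moment at which its call begins. There is no depth.
- finish_job(): hands the job in; it is judged then, once.
The state is a dict: "time_s": time; "joint_positions": joint angles; "joint_vel": joint speeds; "joint_torque": joint torques, N m; "tool_pos": TCP position; "eef_rot": TCP orientation; "force": force on the tool from outside, world axes, zero at the start; "torque": the same for the moment, N m; "grip_width": finger opening in m; "grip_force": force on a finger pad.
Only numpy, scipy, OpenCV 4.12 (cv2) and the standard library are available. Lean on these libraries where they do the work, as an engineer would, in place of code of your own. Each camera call takes 0.05 s, during which the arm holds its last target. There are 200 camera calls.

## Working session

There is one attempt and no reset: what is moved stays moved. The work goes in short steps, Python scripts to look and compute and a shell command to move; the robot and the scene stay as the last step left them, time stands still between calls to the robot, and variables do not carry over. Pictures are saved under pics/ and viewed, at most 10 in all, crops included, and the job is handed in when it is done.

```bash
mkdir -p pics; cat > h.py <<'E'
from station import *
import numpy as np, cv2, json
from scipy.spatial.transform import Rotation as R
def cam(n,name=None):
    c=capture(n)
    if name: cv2.imwrite('pics/'+name+'.png',c['pixels'][:,:,::-1])
    f=240/np.tan(np.radians(c['fov_y'])/2)
    c['K']=np.array([[f,0,c['cx']],[0,f,c['cy']],[0,0,1]])
    c['d']=np.array(c['dist'],float)
    return c
def ray(c,uv,z):
    p=cv2.undistortPoints(np.array(uv,float).reshape(-1,1,2),c['K'],c['d']).reshape(-1,2)
    M=R.from_rotvec(np.ravel(c['rvec'])).as_matrix(); t=np.ravel(c['tvec'])
    o=-M.T@t; d=np.c_[p,np.ones(len(p))]@M
    z=np.broadcast_to(z,len(p))
    return o+d*((z-o[2])/d[:,2])[:,None]
def proj(c,P):
    return cv2.projectPoints(np.array(P,float).reshape(-1,1,3),np.array(c['rvec'],float),np.array(c['tvec'],float),c['K'],c['d'])[0].reshape(-1,2)
def rel(pos,yaw):
    """rows' tx,ty,tz,w* to reach tool-down pose: tool z down, tool y axis at angle yaw (world)"""
    s=get_obs(); A=R.from_rotvec(s['eef_rot'])
    best=None
    for y in (yaw,yaw+np.pi):
        Y=np.array([np.cos(y),np.sin(y),0]);Z=np.array([0,0,-1.]);X=np.cross(Y,Z)
        B=R.from_matrix(np.c_[X,Y,Z]); w=(A.inv()*B).as_rotvec()
        if best is None or np.linalg.norm(w)<np.linalg.norm(best): best=w
    d=A.inv().apply(np.array(pos)-s['tool_pos'])
    return np.round(d/.2,4),np.round(best/(np.pi/2),4)
E
python3 - <<'E'
from h import *
for n in ('top','scene'):
    c=cam(n,n+'0'); M=R.from_rotvec(np.ravel(c['rvec'])).as_matrix(); print(n,-M.T@np.ravel(c['tvec']),M[2],c['fov_y'],c['dist'])
s=get_obs();print(s['eef_rot'],R.from_rotvec(s['eef_rot']).as_matrix().round(2),s['force'],s['torque'],s['time_s'])
E
```

```text
top [0.49681018 0.04619514 1.52844667] [ 0.04277983 -0.00763333 -0.99905536] 47.777982091586196 [-0.06942615  0.          0.          0.          0.        ]
scene [ 1.30388364e+00 -6.80610486e-04  1.04378465e+00] [-0.5885251   0.02238322 -0.80816904] 46.7264715624452 [-0.1509347  0.         0.         0.         0.       ]
[-3.77458699e-01 -3.11873353e+00  2.13646744e-03] [[-0.97  0.24 -0.  ]
 [ 0.24  0.97 -0.  ]
 [-0.   -0.   -1.  ]] [-0.28265541  0.06347319  0.70754624] [0.03317882 0.01847903 0.00706453] 0.1
```

View pics/top0.png

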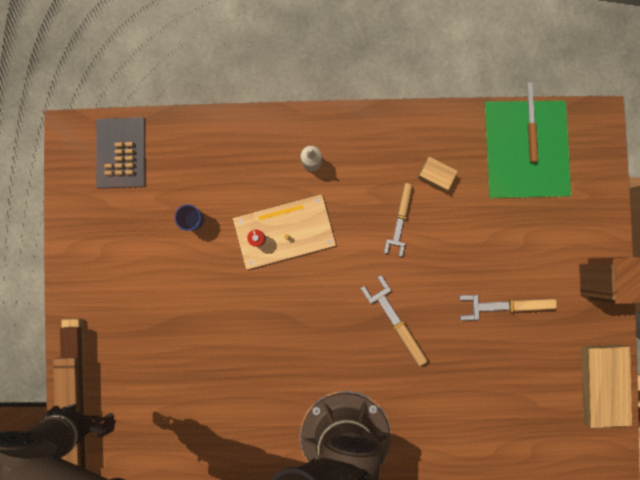

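View pics/scene0.png

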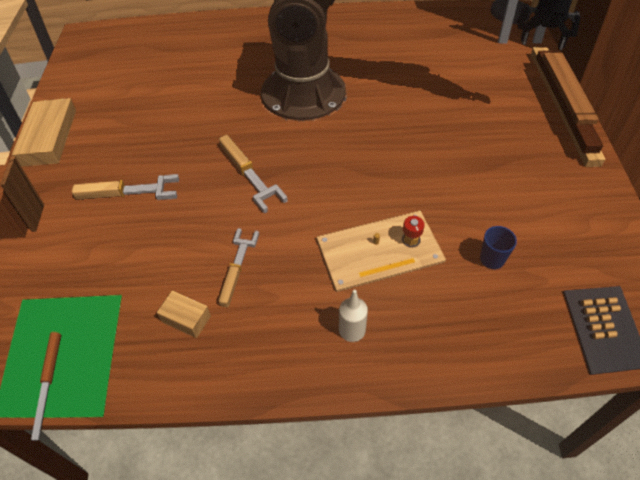

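Three spanners appear in the top view: A with its head at about (397,245), B at about (376,290) and C at about (468,307). I'll measure all three, plus the jig, in an enlarged crop.

```bash
python3 - <<'E'
from h import *
c=cam('top')
I=c['pixels'][:,:,::-1]
cv2.imwrite('pics/cropA.png',cv2.resize(I[170:375,355:565],None,fx=2.9,fy=2.9,interpolation=cv2.INTER_CUBIC))
cv2.imwrite('pics/cropJ.png',cv2.resize(I[190:275,228:342],None,fx=7,fy=7,interpolation=cv2.INTER_CUBIC))
E
```

```text
(no output)
```

View pics/cropA.png

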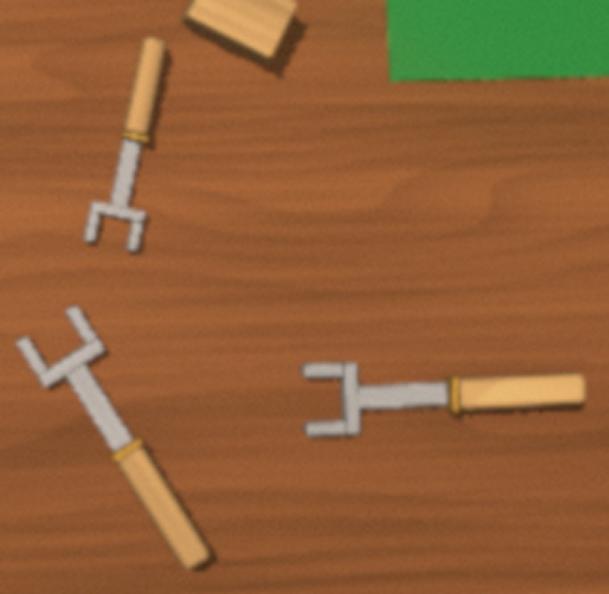

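View pics/cropJ.png

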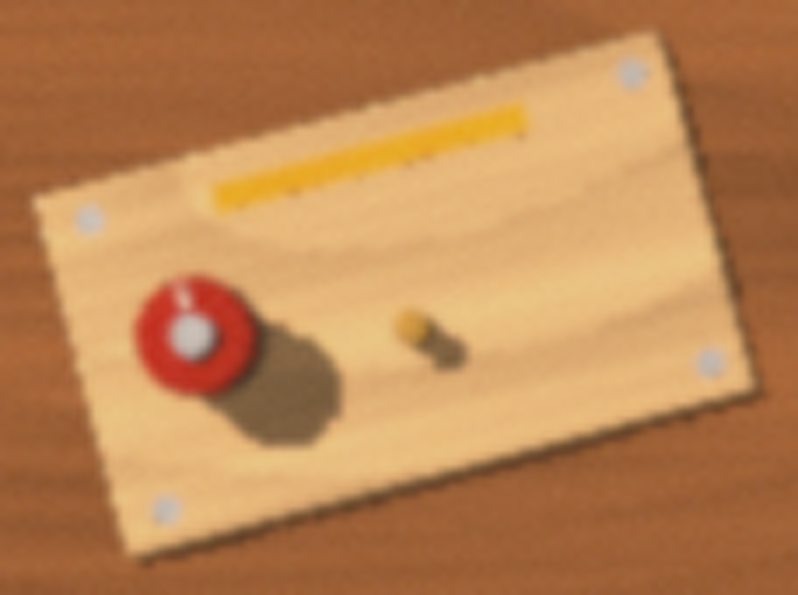

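```bash
python3 - <<'E'
from h import *
c=cam('top')
S={'A':[(155,40),(91,242),(135,250),(95,204),(146,212)],'B':[(195,563),(22,342),(73,310),(46,384),(102,348)],'C':[(584,390),(306,371),(308,431),(356,364),(357,433)]}
for k,v in S.items():
    uv=np.array(v)/2.9+[355,170]-0.33
    P=ray(c,uv,[.026,.014,.014,.014,.014])
    e=P[0];t=(P[1]+P[2])/2;ax=t-e;L=np.linalg.norm(ax[:2])
    yaw=np.arctan2(ax[1],ax[0]); u=np.array([np.cos(yaw),np.sin(yaw)])
    print(k,'len %.4f headw %.4f'%(L,np.linalg.norm((P[3]-P[4])[:2])),'yaw %.4f'%yaw,'jaw',t[:2]-.010*u,'or from end',e[:2]+.195*u,'grip',(t[:2]-.145*u).round(4),(e[:2]+.06*u).round(4))
J=np.array([(35,200),(655,30),(757,390),(135,560)])/7+[228,190]-.43
P=ray(c,J,.012)
print(P[:,:2].round(4))
for a,b in((1,0),(2,3)): d=P[b]-P[a];print(np.arctan2(d[1],d[0]),np.linalg.norm(d))
for a,b in((3,0),(2,1)): d=P[b]-P[a];print(np.arctan2(d[1],d[0])+np.pi/2,np.linalg.norm(d))
Q=ray(c,np.array([(193,337),(412,328)])/7+[228,190]-.43,[.079,.042]);print('stud,post',Q)
d=Q[0]-Q[1];print('yaw jig from post',np.arctan2(d[1],d[0])-np.arctan2(80,16.2)+np.pi/2,np.linalg.norm(d),np.hypot(80,16.2))
E
```

```text
A len 0.2024 headw 0.0500 yaw 2.9138 jaw [ 0.51574089 -0.15454949] or from end [ 0.5131972  -0.15395991] grip [ 0.6473 -0.185 ] [ 0.6447 -0.1844]
B len 0.2654 headw 0.0641 yaw 0.5261 jaw [ 0.42218375 -0.09166766] or from end [ 0.36994871 -0.12199747] grip [ 0.3054 -0.1595] [ 0.2532 -0.1898]
C len 0.2690 headw 0.0666 yaw 1.5796 jaw [ 0.35108688 -0.34566482] or from end [ 0.3516497  -0.40962396] grip [ 0.3523 -0.4807] [ 0.3528 -0.5446]
[[0.6205 0.2964]
 [0.682  0.0459]
 [0.5363 0.009 ]
 [0.4752 0.2593]]
1.8117864438083802 0.25797021737988696
1.8102333264939003 0.2576297164654212
1.8207394075953705 0.14988300455336706
1.8184478217739033 0.15028046088484978
stud,post [[0.56076474 0.22580576 0.079     ]
 [0.56357359 0.14435994 0.042     ]]
yaw jig from post 1.805068288401718 0.08950034363328714 81.62377104740996
```

A fits: it measures 202 mm long with a head about 50 mm wide (expected 205 and 51.6). B and C are about 267 mm long with 65 mm heads. The jig's stud is at about (0.561, 0.225) and its yaw is 1.815. Next I'll travel to above A's handle.

```bash
for i in 1; do python3 -m jog '[[[-0.84,-0.81,0,0,0,0,0],[-0.84,-0.81,0,0,0,0,0],[-0.84,-0.81,0,0,0,0,0],[-0.84,-0.81,0,0,0,0,0],[-0.84,-0.81,0,0,0,0,0],[-0.84,-0.81,0,0,0,0,0]]]' 60
python3 -m jog '[[[-0.84,-0.81,0,0,0,0,0],[-0.84,-0.81,0,0,0,0,0],[-0.84,-0.81,0,0,0,0,0],[-0.84,-0.81,0,0,0,0,0],[-0.84,-0.81,0,0,0,0,0],[-0.84,-0.81,0,0,0,0,0]]]'
python3 -m jog '[[[-0.84,-0.81,0,0,0,0,0],[-0.84,-0.81,0,0,0,0,0],[-0.84,-0.81,0,0,0,0,0],[-0.84,-0.81,0,0,0,0,0],[-0.84,-0.81,0,0,0,0,0],[-0.84,-0.81,0,0,0,0,0]]]'
python3 -m jog '[[[-0.84,-0.81,0,0,0,0,0],[-0.84,-0.81,0,0,0,0,0],[-0.84,-0.81,0,0,0,0,0],[-0.84,-0.81,0,0,0,0,0],[-0.84,-0.81,0,0,0,0,0],[-0.84,-0.81,0,0,0,0,0],[-0.84,-0.81,0,0,0,0,0]]]'; done
python3 - <<'E'
from h import *
s=get_obs();print(s['joint_positions'],s['tool_pos'],s['time_s'],s['force'])
print(rel([.646,-.185,.16],1.343))
c=cam('wrist','w1');print(proj(c,[(.646,-.185,.026)]))
E
```

```text
time_s: 0.8
tool_pos: [0.2768, 0.405, 0.2395]
eef_rot: [0.388, 3.116, -0.002]
force: [0.2, 0.5, 1.0]
grip_width: 0.0856
grip_force: 0.0
time_s: 1.4
tool_pos: [0.4004, 0.2085, 0.2395]
eef_rot: [0.388, 3.116, -0.001]
force: [-0.9, 0.6, -0.5]
grip_width: 0.0852
grip_force: 0.0
time_s: 2.0
tool_pos: [0.5247, 0.0113, 0.2393]
eef_rot: [0.386, 3.116, -0.003]
force: [0.0, -0.3, -0.8]
grip_width: 0.0855
grip_force: 0.0
time_s: 2.7
tool_pos: [0.6475, -0.1809, 0.2383]
eef_rot: [-0.376, -3.118, -0.002]
force: [-0.7, 0.9, 0.4]
grip_width: 0.0854
grip_force: 0.0
[-0.08353529  0.53568792  0.44470656  1.47008153 -0.23953335  1.19121621
  1.72654756] [ 0.64752162 -0.18088421  0.2383149 ] 2.7 [-0.68639422  0.8810056   0.4019216 ]
(array([ 0.0019, -0.0221,  0.3916]), array([ 0.0006, -0.0009, -0.0079]))
[[320.45723788 204.79903606]]
```

View pics/w1.png

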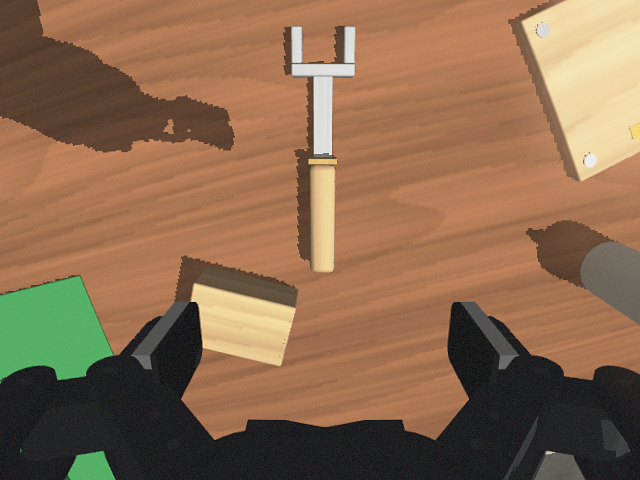

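The picture shows the spanner handle end at (321,271), the prong tips at (296,27) and (349,27), and the offcut corner at (297,290), close to the left finger's path.

```bash
python3 - <<'E'
from h import *
c=cam('wrist')
P=ray(c,[(321.5,271),(322,159),(296.5,27),(349.5,27),(292,70),(355,70)],[.02,.026,.014,.014,.014,.014])
t=(P[2]+P[3])/2;b=(P[4]+P[5])/2;e=P[0]
ax=t-e;yaw=np.arctan2(ax[1],ax[0]);u=np.array([np.cos(yaw),np.sin(yaw)]);L=np.hypot(*ax[:2])
print(L,yaw,np.hypot(*(P[4]-P[5])[:2]),np.hypot(*(P[2]-P[3])[:2]))
jaw=(t[:2]-.01*u+e[:2]+.195*u)/2;g=jaw-.135*u
print('jaw',jaw,'grip',g)
O=ray(c,[(193,283),(297,290),(283,365)],.045)[:,:2]-g
v=np.array([-u[1],u[0]]);print('offcut rel grip along,perp',np.c_[O@u,O@v].round(4))
s=get_obs();A=R.from_rotvec(s['eef_rot']).as_matrix();print(A.round(3))
print(rel([*g,.012],yaw-np.pi/2))
E
```

```text
0.20307016081064014 2.8958239324333834 0.05103102725568906 0.04223953885548842
jaw [ 0.5170207  -0.15042011] grip [ 0.64796403 -0.18326588]
offcut rel grip along,perp [[-0.0619  0.108 ]
 [-0.0671  0.0203]
 [-0.1393  0.0337]]
[[-0.972  0.236 -0.001]
 [ 0.236  0.972  0.002]
 [ 0.001  0.002 -1.   ]]
(array([-0.0088, -0.0186,  1.1345]), array([ 0.001 , -0.0007,  0.0049]))
```

```bash
python3 -m jog '[[[-0.009,-0.019,0.25,0,0,0,0],[-0.009,-0.019,0.5,0,0,0.005,0],[-0.009,-0.019,0.75,0,0,0.005,0],[-0.009,-0.019,0.9,0,0,0.005,0],[-0.009,-0.019,0.9,0,0,0.005,0]]]' 60
python3 -m jog '[[[0,0,0.08,0,0,0,0],[0,0,0.16,0,0,0,0],[0,0,0.2,0,0,0,0],[0,0,0.23,0,0,0,0],[0,0,0.23,0,0,0,0],[0,0,0.23,0,0,0,0.3],[0,0,0.23,0,0,0,0.6],[0,0,0.23,0,0,0,0.9],[0,0,0.23,0,0,0,0.9],[0,0,0.23,0,0,0,0.9],[0,0,0.23,0,0,0,0.9]]]' 60
python3 -c "
from h import *
s=get_obs();print(s['joint_positions'],s['tool_pos'],s['force'],s['torque'])"
```

```text
time_s: 3.3
tool_pos: [0.6449, -0.183, 0.0549]
eef_rot: [-0.385, -3.11, -0.003]
force: [-0.1, 0.9, -0.6]
grip_width: 0.0857
grip_force: 0.0
time_s: 4.4
tool_pos: [0.6485, -0.1866, 0.0139]
eef_rot: [0.389, 3.116, 0.0]
force: [0.2, 1.4, 5.3]
grip_width: 0.0205
grip_force: 60.5
[-0.01870318  0.76830561  0.35099342  1.65965294 -0.3490744   0.77494269
  1.81507693] [ 0.64847797 -0.18663465  0.01393547] [0.21870286 1.38168204 5.31662308] [ 0.28191111  0.09450871 -0.00216489]
```

```bash
python3 -m jog '[[[0,0,-0.2,0,0,0,0.9],[0,0,-0.4,0,0,0,0.9],[0,0,-0.7,0,0,0,0.9],[0,0,-0.7,0,0,0,0.9]]]' 90
python3 - <<'E'
from h import *
s=get_obs();print(s['tool_pos'],s['force'],s['grip_width'])
yj=1.815;u=np.array([np.cos(yj),np.sin(yj)])
tgt=np.array([.561,.225])-u*(.135+.060)
print(tgt,rel([*tgt,.15],yj-np.pi/2))
c=cam('wrist','w2')
E
```

```text
time_s: 4.8
tool_pos: [0.6504, -0.1882, 0.159]
eef_rot: [0.389, 3.109, -0.002]
force: [0.5, -0.8, -2.5]
grip_width: 0.02
grip_force: 89.3
[ 0.65037652 -0.18823291  0.15901995] [ 0.5372084  -0.81147821 -2.49534746] 0.020040344007274266
[0.60814782 0.03578562] (array([0.4812, 1.0334, 0.041 ]), array([0.0026, 0.0047, 0.6859]))
```

View pics/w2.png

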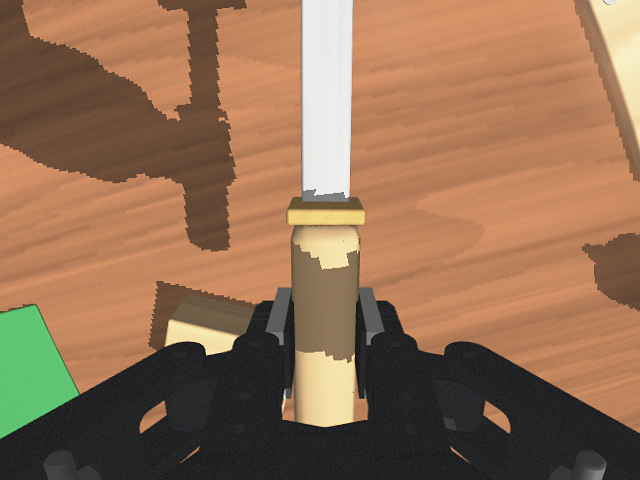

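```bash
python3 -m jog '[[[0.06,0.13,0.04,0,0,0.086,0.9],[0.12,0.26,0.04,0,0,0.172,0.9],[0.18,0.39,0.04,0,0,0.258,0.9],[0.24,0.52,0.04,0,0,0.344,0.9],[0.30,0.65,0.04,0,0,0.43,0.9],[0.36,0.78,0.04,0,0,0.516,0.9],[0.42,0.91,0.04,0,0,0.602,0.9],[0.48,1,0.04,0,0,0.686,0.9],[0.48,1,0.04,0,0,0.686,0.9],[0.48,1,0.04,0,0,0.686,0.9]]]' 90
python3 - <<'E'
from h import *
s=get_obs();print(s['tool_pos'],s['force'],s['grip_width'],s['joint_positions'])
yj=1.815;u=np.array([np.cos(yj),np.sin(yj)])
tgt=np.array([.561,.225])-u*(.135+.037)
print(tgt,rel([*tgt,.1],yj-np.pi/2))
c=cam('wrist','w3');c=cam('top','t3');c=cam('scene')
cv2.imwrite('pics/s3.png',cv2.resize(c['pixels'][150:330,270:490,::-1],None,fx=3,fy=3))
I=cv2.imread('pics/t3.png')[180:290,220:360];W=cv2.imread('pics/w3.png')
cv2.imwrite('pics/m3.png',np.vstack([cv2.resize(W[:240],(800,300)),cv2.resize(I,(382,300))[:, :382] if 0 else cv2.copyMakeBorder(cv2.resize(I,(382,300)),0,0,0,418,0)]))
E
```

```text
time_s: 5.85
tool_pos: [0.603, 0.0312, 0.1437]
eef_rot: [-1.93, -2.477, 0.004]
force: [-0.1, -1.3, -2.2]
grip_width: 0.0198
grip_force: 89.1
[0.6029899  0.03121093 0.143651  ] [-0.11922248 -1.29651951 -2.1957785 ] 0.01975574817696514 [-0.62175769  0.57529955  0.72325872  1.77772742 -0.45209179  0.96460181
  0.53392131]
[0.6025868  0.05810321] (array([0.131 , 0.0316, 0.2181]), array([-0.0018,  0.0003,  0.0019]))
```

View pics/w3.png

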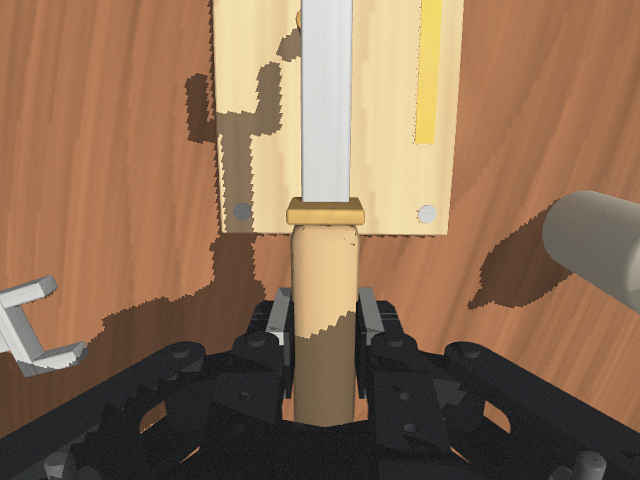

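```bash
python3 - <<'E'
from h import *
c=cam('wrist')
P=ray(c,[(213,10),(221,232),(463.5,10),(448.5,234),(224,234.5),(446,235)],.012)[:,:2]
for a,b in ((1,0),(3,2)): d=P[b]-P[a];print('yaw edges',np.arctan2(d[1],d[0]))
d=P[5]-P[4];print('yaw bottom',np.arctan2(d[1],d[0])+np.pi/2)
yj=1.815;u=np.array([np.cos(yj),np.sin(yj)]);x=np.array([u[1],-u[0]])
S=np.array([.561,.225]);print('jig x,y of pts',np.c_[(P-S)@x,(P-S)@u].round(4))
Q=ray(c,[(302.5,10),(351,10),(302.5,190),(350,190)],.1437-.0139+.011)[:,:2];print('shank',np.c_[(Q-S)@x,(Q-S)@u].round(4))
F=ray(c,[(326,200),(326,224)],[.1437-.0139+.027,.1437-.0139+.026])[:,:2];print('ferrule from tcp',(F-get_obs()['tool_pos'][:2])@u)
E
```

```text
yaw edges 1.7991757135111808
yaw edges 1.8102651111648522
yaw bottom 1.813102248692353
jig x,y of pts [[-0.0718 -0.0675]
 [-0.074  -0.2037]
 [ 0.077  -0.0669]
 [ 0.0764 -0.205 ]
 [-0.0721 -0.2054]
 [ 0.0747 -0.2056]]
shank [[-0.0122 -0.1002]
 [ 0.0026 -0.1002]
 [-0.0128 -0.1558]
 [ 0.0029 -0.1558]]
ferrule from tcp [0.04404736 0.03656233]
```

View pics/s3.png

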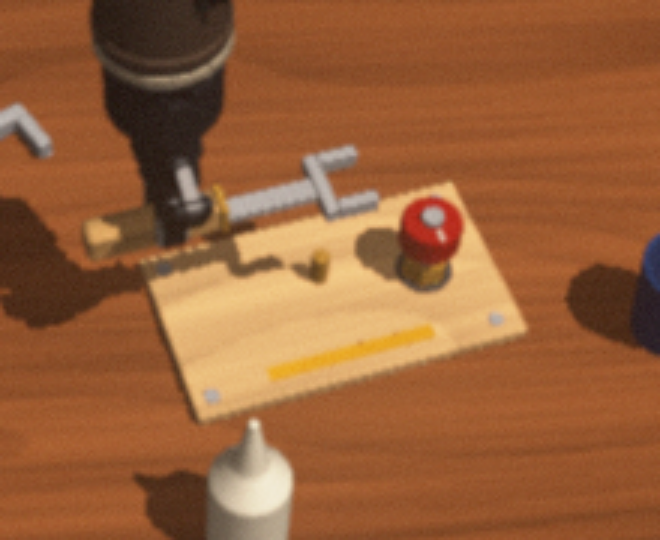

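```bash
python3 -m jog '[[[0.06,0.016,0,0,0,0,0.9],[0.12,0.032,0,0,0,0,0.9],[0.12,0.032,0,0,0,0,0.9],[0.12,0.032,0,0,0,0,0.9],[0.12,0.032,0.1,0,0,0,0.9],[0.12,0.032,0.2,0,0,0,0.9],[0.12,0.032,0.24,0,0,0,0.9],[0.12,0.032,0.24,0,0,0,0.9]]]' 90
python3 - <<'E'
from h import *
s=get_obs();print(s['tool_pos'],s['force'])
yj=1.814;u=np.array([np.cos(yj),np.sin(yj)])
tgt=np.array([.561,.225])-u*(.1375+.037)
print(rel([*tgt,.027],yj-np.pi/2))
a=cam('wrist')['pixels'][:300,120:540,::-1];c=cam('scene')['pixels'][180:260,330:470,::-1]
cv2.imwrite('pics/m4.png',np.vstack([cv2.resize(a,(420,300)),cv2.resize(c,(420,240),interpolation=cv2.INTER_CUBIC)]))
E
```

```text
time_s: 6.85
tool_pos: [0.6038, 0.0552, 0.0964]
eef_rot: [-1.934, -2.474, 0.003]
force: [-0.1, 0.0, -2.0]
grip_width: 0.0201
grip_force: 89.0
[0.60376698 0.05521098 0.09641494] [-0.14450056  0.02525403 -1.96066099]
(array([ 0.003 , -0.0024,  0.3471]), array([-0.0013,  0.0001,  0.0006]))
```

View pics/m4.png

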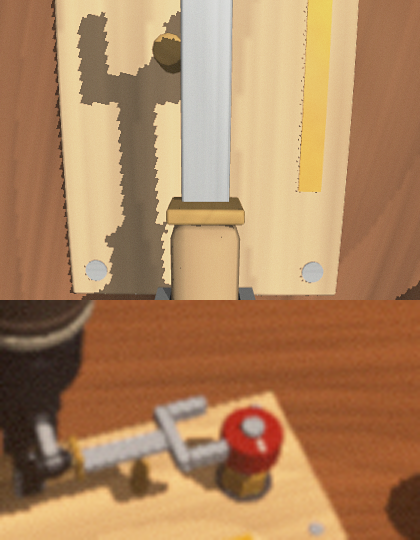

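```bash
python3 - <<'E'
from h import *
c=cam('wrist')
z=get_obs()['tool_pos'][2]-.0139
yj=1.814;u=np.array([np.cos(yj),np.sin(yj)]);x=np.array([u[1],-u[0]]);S=np.array([.561,.225])
f=lambda uv,z:print(np.c_[(ray(c,uv,z)[:,:2]-S)@x,(ray(c,uv,z)[:,:2]-S)@u].round(4))
f([(273,50),(289,34)],.042)   # post left edge
f([(302,20),(351,20),(302,190),(350,190)],z+.011)
f([(175,20),(192.5,292),(475,20),(455,292)],.012)
E
python3 -m jog '[[[0.003,-0.002,0.1,0,0,0,0.9],[0.003,-0.002,0.2,0,0,0,0.9],[0.003,-0.002,0.26,0,0,0,0.9],[0.003,-0.002,0.26,0,0,0,0.9]]]'
```

```text
[[-0.0201 -0.0787]
 [-0.0132 -0.0723]]
[[-0.005  -0.0786]
 [ 0.0098 -0.0786]
 [-0.0055 -0.1307]
 [ 0.0102 -0.1307]]
[[-0.072  -0.0585]
 [-0.0732 -0.2019]
 [ 0.0761 -0.0583]
 [ 0.0762 -0.2018]]
time_s: 7.4
tool_pos: [0.6033, 0.0561, 0.0445]
eef_rot: [-1.933, -2.475, 0.002]
force: [-1.4, -0.1, -2.8]
grip_width: 0.0203
grip_force: 89.0
```

```bash
python3 -m jog '[[[0,0,0.04,0,0,0,0.9],[0,0,0.07,0,0,0,0.9],[0,0,0.085,0,0,0,0.9],[0,0,0.085,0,0,0,0.9],[0,0,0.085,0,0,0,0.9]]]'
python3 -m jog '[[[0.02,0,0,0,0,0,0.9],[0.04,0,0,0,0,0,0.9],[0.05,0,0,0,0,0,0.9],[0.05,0,0,0,0,0,0.9]]]'
python3 -c "
from h import *
yj=1.814;u=np.array([np.cos(yj),np.sin(yj)]);x=np.array([u[1],-u[0]]);d=get_obs()['tool_pos'][:2]-np.array([.561,.225]);print(d@x,d@u,get_obs()['torque'])
c=cam('scene')['pixels'][180:260,330:470,::-1]
cv2.imwrite('pics/m5.png',cv2.resize(c,(700,400),interpolation=cv2.INTER_CUBIC))"
```

```text
time_s: 7.9
tool_pos: [0.6041, 0.056, 0.0285]
eef_rot: [1.934, 2.476, 0.0]
force: [0.4, 0.3, -2.5]
grip_width: 0.0198
grip_force: 89.1
time_s: 8.3
tool_pos: [0.6015, 0.0666, 0.0283]
eef_rot: [-1.933, -2.477, -0.0]
force: [-0.2, 0.8, -3.3]
grip_width: 0.0199
grip_force: 89.1
0.0011157264632974564 -0.16349176819582711 [-0.11312266 -0.01261265  0.01050898]
```

View pics/m5.png

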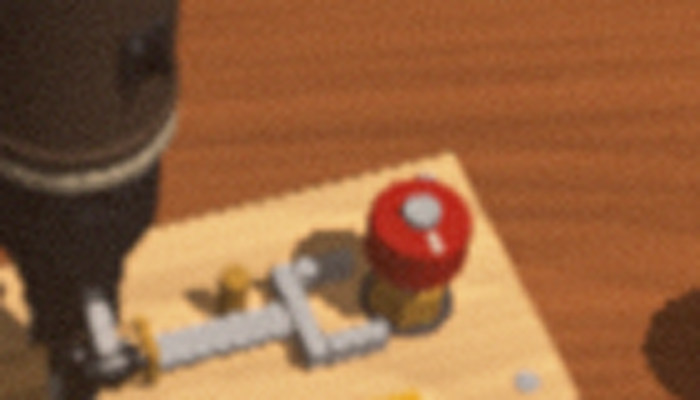

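```bash
python3 -m jog '[[[0.015,0,0.005,0,0,0,0.9],[0.03,0,0.005,0,0,0,0.9],[0.045,0,0.005,0,0,0,0.9],[0.06,0,0.005,0,0,0,0.9],[0.06,0,0.005,0,0,0,0.9]]]'
python3 -m jog '[[[0.01,0,0,0,0,0,0.9],[0.02,0,0,0,0,0,0.9],[0.03,0,0,0,0,0,0.9],[0.04,0,0,0,0,0,0.9],[0.04,0,0,0,0,0,0.9]]]'
python3 -c "
from h import *
yj=1.814;u=np.array([np.cos(yj),np.sin(yj)]);x=np.array([u[1],-u[0]]);d=get_obs()['tool_pos'][:2]-np.array([.561,.225]);s=get_obs();print(d@x,d@u,s['force'][:2]@x,s['force'][:2]@u,s['torque'])"
```

```text
time_s: 8.85
tool_pos: [0.5985, 0.0781, 0.0272]
eef_rot: [-1.933, -2.476, -0.0]
force: [0.6, 0.0, -3.2]
grip_width: 0.02
grip_force: 89.1
time_s: 9.35
tool_pos: [0.5966, 0.0856, 0.0273]
eef_rot: [-1.933, -2.476, -0.0]
force: [-0.2, -0.1, -2.9]
grip_width: 0.0201
grip_force: 89.1
0.0010128242221365807 -0.14384117761471882 -0.2275885320319243 0.0015718290019289842 [-0.12413607  0.01220934 -0.00191301]
```

```bash
python3 -m jog '[[[0.005,0,0.003,0,0,0,0.9],[0.01,0,0.003,0,0,0,0.9],[0.015,0,0.003,0,0,0,0.9],[0.02,0,0.003,0,0,0,0.9],[0.02,0,0.003,0,0,0,0.9]]]' | grep -E 'pos|force'
python3 -m jog '[[[0.005,0,0,0,0,0,0.9],[0.01,0,0,0,0,0,0.9],[0.01,0,0,0,0,0,0.9]]]' | grep -E 'pos|force'
python3 - <<'E'
from h import *
s=get_obs()
yj=1.814;u=np.array([np.cos(yj),np.sin(yj)]);x=np.array([u[1],-u[0]]);d=s['tool_pos'][:2]-np.array([.561,.225]);print(d@x,d@u,s['force'][:2]@x,s['force'][:2]@u,s['torque'])
c=cam('scene')['pixels'][180:260,330:470,::-1]
cv2.imwrite('pics/m6.png',cv2.resize(c,(700,400),interpolation=cv2.INTER_CUBIC))
E
```

```text
tool_pos: [0.5957, 0.0893, 0.0267]
force: [-0.8, -0.4, -3.1]
grip_force: 89.1
tool_pos: [0.5952, 0.0912, 0.0267]
force: [-0.3, 0.0, -2.6]
grip_force: 89.1
0.000995331699827372 -0.13808891355678096 -0.27505682002674475 0.09988153069100557 [-0.14667952 -0.05486933  0.03325585]
```

Not yet in contact, so I'll push on in 1 mm steps until the force shows the bottom of the slot.

```bash
python3 -m jog '[[[0.005,0,0,0,0,0,0.9],[0.005,0,0,0,0,0,0.9]]]' | grep -E 'pos|: .*force|^force'
python3 -m jog '[[[0.005,0,0,0,0,0,0.9],[0.005,0,0,0,0,0,0.9]]]' | grep -E 'pos|^force'
```

```text
tool_pos: [0.595, 0.0921, 0.0267]
force: [0.0, 0.2, -2.2]
tool_pos: [0.5947, 0.0931, 0.0267]
force: [0.1, 0.2, -2.7]
```

View pics/m6.png

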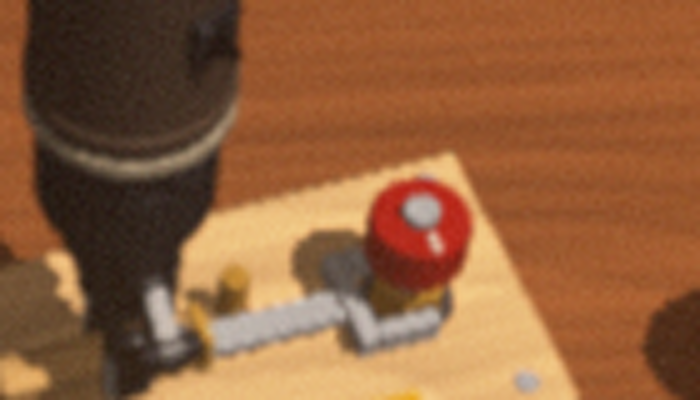

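```bash
for i in 1; do python3 -m jog '[[[0.005,0,0,0,0,0,0.9],[0.005,0,0,0,0,0,0.9]]]' | grep -E 'pos|^force'
python3 -m jog '[[[0.005,0,0,0,0,0,0.9],[0.005,0,0,0,0,0,0.9]]]' | grep -E 'pos|^force'; done
```

```text
tool_pos: [0.5945, 0.0941, 0.0267]
force: [-0.6, -0.1, -2.8]
tool_pos: [0.5942, 0.0951, 0.0267]
force: [-0.3, 0.5, -2.9]
```

```bash
python3 -m jog '[[[0.005,0,0,0,0,0,0.9],[0.005,0,0,0,0,0,0.9]]]' | grep -E 'pos|^force'
python3 -m jog '[[[0.005,0,0,0,0,0,0.9],[0.005,0,0,0,0,0,0.9]]]' | grep -E 'pos|^force'
python3 - <<'E'
from h import *
c=cam('scene');p=c['pixels'][180:260,330:470,::-1]
t=cam('top')['pixels'][190:275,228:342,::-1]
cv2.imwrite('pics/m7.png',np.vstack([cv2.resize(p,(560,320),interpolation=cv2.INTER_CUBIC),cv2.resize(t,(560,280),interpolation=cv2.INTER_CUBIC)]))
E
```

```text
tool_pos: [0.5941, 0.0959, 0.0267]
force: [0.2, -0.8, -3.5]
tool_pos: [0.594, 0.0961, 0.0268]
force: [0.1, -3.2, -2.6]
```

View pics/m7.png

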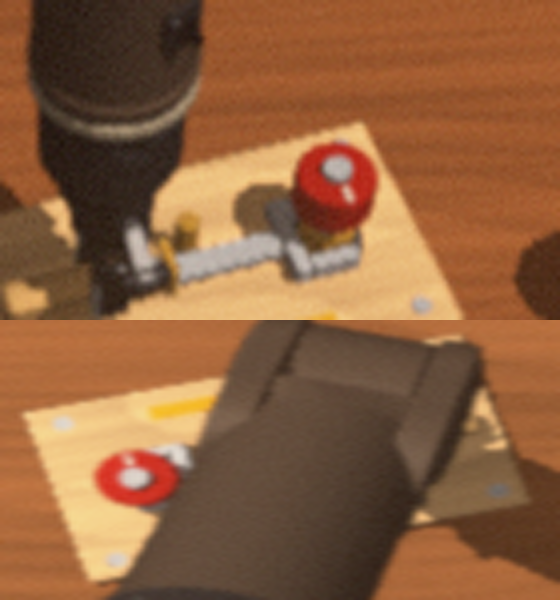

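The slot has bottomed on the nut (about 3 N of reaction). I'll seat it on the board, release and lift.

```bash
python3 -m jog '[[[-0.002,0,0.004,0,0,0,0.9],[-0.003,0,0.006,0,0,0,0.9],[-0.003,0,0.006,0,0,0,0.9]]]' | grep -E 'pos|^force'
python3 -m jog '[[[0,0,0,0,0,0,0.6],[0,0,0,0,0,0,0.5],[0,0,0,0,0,0,0.3],[0,0,0,0,0,0,0.2],[0,0,0,0,0,0,0.2],[0,0,0,0,0,0,0.2]]]'
python3 -m jog '[[[0,0,-0.1,0,0,0,0],[0,0,-0.3,0,0,0,0],[0,0,-0.55,0,0,0,0],[0,0,-0.55,0,0,0,0],[0,0,-0.55,0,0,0,0]]]'
python3 - <<'E'
from h import *
c=cam('wrist','w8');s=get_obs();print(s['joint_positions'],s['torque'],s['force'])
P=[.561,.225]
for a in (1.2,1.5,1.8): print(a,rel([*P,.11],a))
E
```

```text
tool_pos: [0.594, 0.0961, 0.026]
force: [-2.6, -3.8, 4.4]
time_s: 12.4
tool_pos: [0.594, 0.0963, 0.0255]
eef_rot: [-1.934, -2.476, -0.0]
force: [0.6, -0.3, 0.5]
grip_width: 0.0685
grip_force: 0.0
time_s: 12.9
tool_pos: [0.5947, 0.0965, 0.1367]
eef_rot: [1.933, 2.475, 0.004]
force: [-0.9, 0.4, -0.4]
grip_width: 0.085
grip_force: 0.0
[-0.73385973  0.5824479   0.72658487  1.79417617 -0.46853676  0.94491648
  0.43772824] [ 0.02562627  0.01202158 -0.03334999] [-0.2006166   0.09125244  0.18957508]
1.2 (array([ 0.6625, -0.003 ,  0.1274]), array([ 2.000e-04, -3.000e-04, -6.081e-01]))
1.5 (array([ 0.6625, -0.003 ,  0.1274]), array([ 3.000e-04, -3.000e-04, -7.991e-01]))
1.8 (array([ 0.6625, -0.003 ,  0.1274]), array([ 3.0e-04, -2.0e-04, -9.9e-01]))
```

View pics/w8.png

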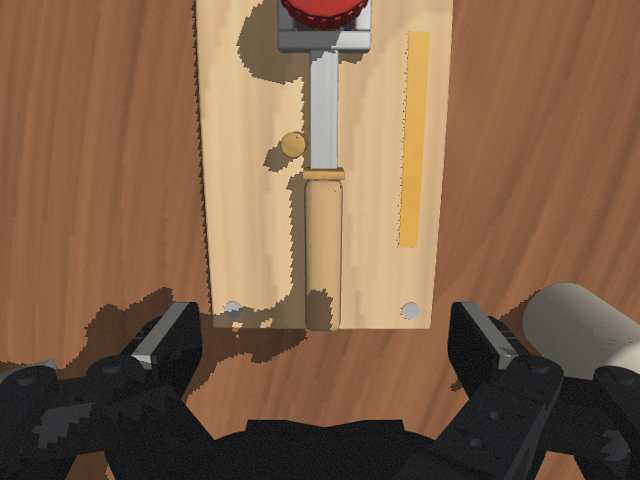

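The spanner sits flat on the nut, with its shank just to the right of the post at (293,144). That brings me to more than ten viewed pictures, so I'll view no more. From here I'll use numeric image code only: move near the jam nut and fit its silhouette from several cameras.

```bash
python3 -m jog '[[[0.15,0,0,0,0,0,0],[0.27,0,0,0,0,0,0],[0.27,0,0,0,0,0,0]]]' | grep pos
cat > fit.py <<'E'
from h import *
from scipy.optimize import minimize
th=np.linspace(0,2*np.pi,60)
for n in ('wrist','top','scene'):
    c=cam(n);p=c['pixels'].astype(int)
    m=((p[:,:,0]>90)&(p[:,:,1]<.42*p[:,:,0])&(p[:,:,2]<.42*p[:,:,0])).astype(np.uint8)
    q=proj(c,[(.561,.225,.06)])[0];w=np.zeros_like(m);cv2.circle(w,tuple(int(v) for v in q),110 if n=='wrist' else 22,1,-1);m&=w
    cs=cv2.findContours(m,cv2.RETR_EXTERNAL,cv2.CHAIN_APPROX_NONE)[0]
    if not cs: print(n,'none');continue
    k=cv2.convexHull(max(cs,key=cv2.contourArea));M=np.zeros(m.shape,np.uint8);cv2.fillConvexPoly(M,k,255)
    def cost(v):
        P=np.vstack([np.c_[v[0]+.023*np.cos(th),v[1]+.023*np.sin(th),0*th+z] for z in (.047,.074)])
        h=cv2.convexHull(proj(c,P).astype(np.float32));A=np.zeros(m.shape,np.uint8)
        cv2.fillConvexPoly(A,np.round(h*16).astype(np.int32),255,cv2.LINE_AA,4)
        return np.abs(A.astype(int)-M).sum()/255/(M.sum()/255)
    r=minimize(cost,[.561,.225],method='Nelder-Mead',options=dict(initial_simplex=[[.561,.225],[.567,.225],[.561,.231]]))
    print(n,q,r.x.round(4),round(r.fun,3),M.sum()/255)
E
python3 fit.py
```

```text
tool_pos: [0.5788, 0.153, 0.1333]
wrist [326.03614426 105.93900589] [0.5622 0.2269] 0.038 8581.0
top none
scene [411.74197087 225.62517079] [0.5611 0.2298] 0.328 349.0
```

```bash
python3 -m jog '[[[0.1,0.01,0,0,0,-0.095,0],[0.2,0.01,0,0,0,-0.19,0],[0.3,0.01,0,0,0,-0.285,0],[0.37,0.01,0,0,0,-0.38,0],[0.37,0.01,0,0,0,-0.475,0],[0.37,0.01,0,0,0,-0.57,0],[0.37,0.01,0,0,0,-0.665,0],[0.37,0.01,0,0,0,-0.76,0],[0.37,0.01,0,0,0,-0.8,0],[0.37,0.01,0,0,0,-0.8,0]]]'
python3 -c "
from h import *
s=get_obs();print(s['joint_positions'],s['torque']);print(rel([.562,.2262,.052],1.5))"
```

```text
time_s: 14.4
tool_pos: [0.5652, 0.2192, 0.1351]
eef_rot: [-0.112, -3.139, 0.001]
force: [-0.4, -0.8, -0.2]
grip_width: 0.0853
grip_force: 0.0
[-0.7236897   0.52312696  0.38557034  1.76363473 -0.24140725  0.90225964
  1.26575492] [0.0314604  0.03359564 0.01788234]
(array([0.0182, 0.034 , 0.4155]), array([-0.0004, -0.0003, -0.0001]))
```

```bash
python3 -m jog '[[[0.018,0.034,0,0,0,0,0],[0.018,0.034,0.1,0,0,0,0],[0.018,0.034,0.2,0,0,0,0],[0.018,0.034,0.3,0,0,0,0],[0.018,0.034,0.37,0,0,0,0],[0.018,0.034,0.37,0,0,0,0],[0.018,0.034,0.37,0,0,0,0]]]'
python3 -c "
from h import *
s=get_obs();print(s['joint_positions'],s['torque'],s['force']);print(rel([.562,.2262,.052],1.5))"
```

```text
time_s: 15.1
tool_pos: [0.5619, 0.228, 0.0617]
eef_rot: [-0.111, -3.14, 0.0]
force: [0.8, 0.4, 0.9]
grip_width: 0.0852
grip_force: 0.0
[-0.70846834  0.61556115  0.34475722  1.81893463 -0.28807956  0.75646663
  1.28943958] [-0.04959703 -0.00978608 -0.00771297] [0.77502579 0.38811994 0.89773965]
(array([-0.001 , -0.009 ,  0.0485]), array([-0.0001, -0.    ,  0.0003]))
```

```bash
python3 -m jog '[[[0,-0.007,0.025,0,0,0,0],[0,-0.007,0.047,0,0,0,0],[0,-0.007,0.047,0,0,0,0.1],[0,-0.007,0.047,0,0,0,0.2],[0,-0.007,0.047,0,0,0,0.3],[0,-0.007,0.047,0,0,0,0.4],[0,-0.007,0.047,0,0,0,0.5],[0,-0.007,0.047,0,0,0,0.6],[0,-0.007,0.047,0,0,0,0.6],[0,-0.007,0.047,0,0,0,0.6]]]' 60
python3 -c "
from h import *
s=get_obs();print(s['joint_positions'],s['torque'],s['force'],s['grip_force'])"
```

```text
time_s: 16.1
tool_pos: [0.562, 0.2282, 0.0531]
eef_rot: [0.108, 3.139, 0.004]
force: [-1.0, 3.1, 6.5]
grip_width: 0.0444
grip_force: 60.4
[-0.70234636  0.62635935  0.33704895  1.8252146  -0.29494065  0.73717314
  1.29730443] [ 0.61169062  0.38054644 -0.03190408] [-1.00827612  3.14669331  6.5059024 ] 60.38176953792572
```

```bash
cat > t.py <<'E'
from h import *
s=get_obs();Y=R.from_rotvec(s['eef_rot']).as_matrix()[:,1]
print('angle %.3f'%np.arctan2(Y[1],Y[0]),'T',s['torque'].round(3),'F',s['force'].round(1),'g',round(s['grip_force'],1),'pos',s['tool_pos'].round(4),'j7 %.2f'%s['joint_positions'][6])
E
python3 t.py
python3 -m jog '[[[0,0,0,0,0,0.03,0.6],[0,0,0,0,0,0.06,0.6],[0,0,0,0,0,0.09,0.6],[0,0,0,0,0,0.09,0.6]]]' >/dev/null; python3 t.py
python3 -m jog '[[[0,0,0,0,0,0.03,0.6],[0,0,0,0,0,0.06,0.6],[0,0,0,0,0,0.09,0.6],[0,0,0,0,0,0.09,0.6]]]' >/dev/null; python3 t.py
```

```text
angle 1.502 T [ 0.612  0.381 -0.032] F [-1.   3.1  6.5] g 60.4 pos [0.562  0.2282 0.0531] j7 1.30
angle 1.359 T [ 0.613  0.338 -0.163] F [-1.8  2.5  7.1] g 60.4 pos [0.562  0.2282 0.053 ] j7 1.19
angle 1.218 T [ 0.576  0.429 -0.059] F [-1.4  3.   6.7] g 60.6 pos [0.562  0.2282 0.053 ] j7 1.08
```

```bash
python3 -m jog '[[[0,0,0,0,0,0.02,0.6],[0,0,0,0,0,0.04,0.6]]]' >/dev/null; python3 t.py
python3 -m jog '[[[0,0,0,0,0,0.02,0.6],[0,0,0,0,0,0.04,0.6]]]' >/dev/null; python3 t.py
python3 -m jog '[[[0,0,0,0,0,0.02,0.6],[0,0,0,0,0,0.04,0.6]]]' >/dev/null; python3 t.py
```

```text
angle 1.156 T [0.575 0.382 0.066] F [-1.6  2.8  6.8] g 60.4 pos [0.562  0.2282 0.053 ] j7 1.03
angle 1.093 T [0.601 0.4   0.154] F [-1.3  3.3  6.7] g 60.4 pos [0.562  0.2281 0.0531] j7 0.98
angle 1.030 T [0.522 0.463 0.169] F [-1.1  3.3  7.8] g 60.4 pos [0.562  0.2282 0.0531] j7 0.93
```

```bash
python3 -m jog '[[[0,0,0,0,0,0.015,0.6],[0,0,0,0,0,0.03,0.6]]]' >/dev/null; python3 t.py
python3 -m jog '[[[0,0,0,0,0,0.015,0.6],[0,0,0,0,0,0.03,0.6]]]' >/dev/null; python3 t.py
```

```text
angle 0.983 T [0.565 0.424 0.15 ] F [-2.2  3.5  8.5] g 60.4 pos [0.562  0.2281 0.053 ] j7 0.89
angle 0.936 T [0.52  0.446 0.123] F [-2.   3.   7.9] g 60.4 pos [0.562  0.2281 0.053 ] j7 0.86
```

```bash
python3 -m jog '[[[0,0,0,0,0,0.015,0.6],[0,0,0,0,0,0.03,0.6]]]' >/dev/null; python3 t.py
python3 -m jog '[[[0,0,0,0,0,0.015,0.6],[0,0,0,0,0,0.03,0.6]]]' >/dev/null; python3 t.py
```

```text
angle 0.889 T [0.566 0.492 0.098] F [-1.9  4.1  7.2] g 60.4 pos [0.562  0.2281 0.053 ] j7 0.82
angle 0.842 T [0.584 0.447 0.063] F [-1.9  2.9  7.6] g 60.4 pos [0.562  0.2281 0.053 ] j7 0.79
```

```bash
python3 -m jog '[[[0,0,0,0,0,0.015,0.6],[0,0,0,0,0,0.03,0.6]]]' >/dev/null; python3 t.py
```

```text
angle 0.795 T [0.485 0.54  0.192] F [-2.1  4.3  7.8] g 60.4 pos [0.562  0.2282 0.053 ] j7 0.75
```

```bash
python3 -m jog '[[[0,0,0,0,0,0.01,0.6],[0,0,0,0,0,0.02,0.6]]]' >/dev/null; python3 t.py
python3 -m jog '[[[0,0,0,0,0,0.01,0.6],[0,0,0,0,0,0.02,0.6]]]' >/dev/null; python3 t.py
```

```text
angle 0.764 T [0.545 0.549 0.256] F [-2.   3.9  6.7] g 60.6 pos [0.562  0.2281 0.053 ] j7 0.72
angle 0.733 T [0.541 0.532 0.228] F [-1.1  3.6  9.1] g 60.6 pos [0.562  0.2282 0.0531] j7 0.70
```

```bash
python3 -m jog '[[[0,0,0,0,0,0.01,0.6],[0,0,0,0,0,0.02,0.6]]]' >/dev/null; python3 t.py
python3 -m jog '[[[0,0,0,0,0,0.01,0.6],[0,0,0,0,0,0.02,0.6]]]' >/dev/null; python3 t.py
```

```text
angle 0.701 T [0.473 0.55  0.276] F [-1.   2.8  8.6] g 60.6 pos [0.562  0.2282 0.0531] j7 0.68
angle 0.670 T [0.483 0.514 0.23 ] F [-1.7  2.3  7.2] g 60.6 pos [0.562  0.2281 0.053 ] j7 0.65
```

```bash
python3 -m jog '[[[0,0,0,0,0,0.01,0.6],[0,0,0,0,0,0.02,0.6]]]' >/dev/null; python3 t.py
```

```text
angle 0.638 T [0.425 0.537 0.317] F [-1.2  3.9  8. ] g 60.6 pos [0.562  0.2281 0.053 ] j7 0.63
```

```bash
python3 -m jog '[[[0,0,0,0,0,0.01,0.6],[0,0,0,0,0,0.02,0.6]]]' >/dev/null; python3 t.py
python3 -m jog '[[[0,0,0,0,0,0.01,0.6],[0,0,0,0,0,0.02,0.6]]]' >/dev/null; python3 t.py
```

```text
angle 0.607 T [0.486 0.575 0.281] F [-2.1  3.2  7.1] g 60.6 pos [0.562  0.2282 0.053 ] j7 0.60
angle 0.576 T [0.391 0.544 0.34 ] F [-1.9  2.7  6.9] g 60.6 pos [0.562  0.2282 0.053 ] j7 0.58
```

```bash
python3 -m jog '[[[0,0,0,0,0,0.01,0.6],[0,0,0,0,0,0.02,0.6]]]' >/dev/null; python3 t.py
```

```text
angle 0.544 T [0.407 0.58  0.4  ] F [-1.1  3.8  7.6] g 60.6 pos [0.562  0.2282 0.053 ] j7 0.55
```

```bash
python3 -m jog '[[[0,0,0,0,0,0.01,0.6],[0,0,0,0,0,0.02,0.6]]]' >/dev/null; python3 t.py
python3 -m jog '[[[0,0,0,0,0,0.01,0.6],[0,0,0,0,0,0.015,0.6]]]' >/dev/null; python3 t.py
```

```text
angle 0.513 T [0.407 0.581 0.493] F [-2.6  3.6  7.5] g 60.6 pos [0.562  0.2282 0.053 ] j7 0.53
angle 0.490 T [0.421 0.575 0.571] F [-1.3  3.2  7.5] g 60.7 pos [0.562  0.2282 0.053 ] j7 0.51
```

```bash
python3 -m jog '[[[0,0,0,0,0,0.01,0.6],[0,0,0,0,0,0.02,0.6],[0,0,0,0,0,0.02,0.6]]]' >/dev/null; python3 t.py
python3 -m jog '[[[0,0,0,0,0,0.01,0.6],[0,0,0,0,0,0.01,0.6],[0,0,0,0,0,0.01,0.6]]]' >/dev/null; python3 t.py
```

```text
angle 0.458 T [0.491 0.657 0.272] F [-1.9  3.2  7.4] g 60.7 pos [0.5621 0.2282 0.053 ] j7 0.49
angle 0.443 T [0.416 0.613 0.402] F [-1.2  3.3  7.8] g 60.7 pos [0.5621 0.2282 0.053 ] j7 0.47
```

```bash
python3 - <<'E'
from h import *
c=cam('scene');p=c['pixels'];hsv=cv2.cvtColor(p,cv2.COLOR_RGB2HSV)
yj=1.814;u=np.array([np.cos(yj),np.sin(yj)]);x=np.array([u[1],-u[0]]);S=np.array([.562,.226])
# warp board plane z=.023 to jig coords, 0.5mm/px
xs=np.arange(-.04,.0401,.0005);ys=np.arange(-.21,.05,.0005)
X,Y=np.meshgrid(xs,ys)
P=S+X[...,None]*x+Y[...,None]*u;P=np.dstack([P,np.full(X.shape,.023)])
q=proj(c,P.reshape(-1,3)).reshape(*X.shape,2).astype(np.float32)
w=cv2.remap(hsv,q[...,0],q[...,1],cv2.INTER_LINEAR)
m=(w[...,1]<60)&(w[...,2]>90)
for y in np.arange(-.1,-.03,.008):
    r=m[int((y+.21)/.0005)];i=np.flatnonzero(r)
    if len(i): print(round(y,3),len(i)*.5,xs[i].mean().round(4),xs[i[0]].round(4),xs[i[-1]].round(4))
red=((p[:,:,0]>90)&(p[:,:,1]<.42*p[:,:,0]));print(red[200:260,380:440].sum())
E
```

```text
-0.084 17.5 0.002 -0.0065 0.0105
-0.076 17.0 0.0028 -0.0055 0.011
-0.068 16.5 0.003 -0.005 0.011
-0.06 17.0 0.0028 -0.0055 0.011
-0.052 18.0 0.0023 -0.0065 0.011
-0.044 17.0 0.0023 -0.006 0.0105
-0.036 12.5 0.0033 -0.003 0.0095
50
```

The spanner is still straight along the jig's y, so the pads must have slipped on the knurl at about 0.57 N m. I'll raise the grip and continue.

```bash
python3 -m jog '[[[0,0,0,0,0,0,0.7],[0,0,0,0,0,0,0.7],[0,0,0,0,0,0,0.7]]]' 110 >/dev/null; python3 t.py
python3 -m jog '[[[0,0,0,0,0,0.01,0.7],[0,0,0,0,0,0.02,0.7]]]' >/dev/null; python3 t.py
python3 -m jog '[[[0,0,0,0,0,0.01,0.7],[0,0,0,0,0,0.02,0.7]]]' >/dev/null; python3 t.py
```

```text
angle 0.443 T [0.389 0.84  0.426] F [-2.4  2.2 11.1] g 110.2 pos [0.562  0.2282 0.0533] j7 0.47
angle 0.411 T [0.366 0.918 0.723] F [-2.2  3.4 10.4] g 110.0 pos [0.5621 0.2282 0.0533] j7 0.45
angle 0.380 T [0.322 0.891 0.655] F [-1.4  2.4 10.1] g 110.0 pos [0.5621 0.2282 0.0533] j7 0.43
```

```bash
python3 -m jog '[[[0,0,0,0,0,0.005,0.7],[0,0,0,0,0,0.005,0.7],[0,0,0,0,0,0.005,0.7]]]' >/dev/null; python3 t.py
python3 -m jog '[[[0,0,0,0,0,0,0.7],[0,0,0,0,0,0,0.7],[0,0,0,0,0,0,0.7],[0,0,0,0,0,0,0.7]]]' >/dev/null; python3 t.py
python3 -m jog '[[[0,0,0,0,0,0,0.7],[0,0,0,0,0,0,0.7],[0,0,0,0,0,0,0.7]]]' ; python3 t.py
```

```text
angle 0.372 T [0.367 0.905 0.487] F [-1.5  3.1 10.3] g 110.0 pos [0.5621 0.2282 0.0533] j7 0.42
angle 0.372 T [0.328 0.919 0.506] F [-1.   2.9 10. ] g 110.0 pos [0.5621 0.2282 0.0533] j7 0.42
time_s: 22.85
tool_pos: [0.5621, 0.2282, 0.0533]
eef_rot: [-1.771, -2.594, -0.004]
force: [-1.1, 3.7, 11.0]
grip_width: 0.0435
grip_force: 110.0
angle 0.373 T [0.356 0.931 0.54 ] F [-1.1  3.7 11. ] g 110.0 pos [0.5621 0.2282 0.0533] j7 0.42
```

```bash
python3 -m jog '[[[0,0,0,0,0,0.01,0.7],[0,0,0,0,0,0.01,0.7]]]' 120 >/dev/null; python3 t.py
python3 -m jog '[[[0,0,0,0,0,0.01,0.7],[0,0,0,0,0,0.01,0.7]]]' >/dev/null; python3 t.py
python3 -m jog '[[[0,0,0,0,0,0.01,0.7],[0,0,0,0,0,0.01,0.7]]]' >/dev/null; python3 t.py
python3 -m jog '[[[0,0,0,0,0,0.01,0.7],[0,0,0,0,0,0.01,0.7]]]' >/dev/null; python3 t.py
```

```text
angle 0.356 T [0.321 1.033 0.491] F [-2.2  3.2 10.9] g 120.1 pos [0.5621 0.2282 0.0533] j7 0.41
angle 0.341 T [0.289 1.015 0.497] F [-3.   3.7 10.8] g 120.1 pos [0.5621 0.2283 0.0533] j7 0.39
angle 0.325 T [0.297 1.025 0.612] F [-1.7  2.7 11.9] g 120.2 pos [0.5621 0.2282 0.0533] j7 0.38
angle 0.310 T [0.309 1.068 0.691] F [-1.4  3.1 11.2] g 120.1 pos [0.5621 0.2282 0.0533] j7 0.37
```

```bash
python3 -m jog '[[[0,0,0,0,0,0.01,0.7],[0,0,0,0,0,0.01,0.7]]]' >/dev/null; python3 t.py
python3 -m jog '[[[0,0,0,0,0,0,0.7],[0,0,0,0,0,0,0.7]]]' >/dev/null; python3 t.py
python3 -m jog '[[[0,0,0,0,0,0,0.7],[0,0,0,0,0,0,0.7]]]' >/dev/null; python3 t.py
python3 -m jog '[[[0,0,0,0,0,0,0.7],[0,0,0,0,0,0,0.7]]]' >/dev/null; python3 t.py
```

```text
angle 0.294 T [0.286 1.052 0.681] F [-1.   3.7 11.2] g 120.2 pos [0.5622 0.2282 0.0533] j7 0.36
angle 0.294 T [0.299 1.045 0.623] F [-1.2  2.6 11.9] g 120.2 pos [0.5622 0.2282 0.0533] j7 0.36
angle 0.294 T [0.305 1.098 0.636] F [-0.8  3.1 12. ] g 120.2 pos [0.5622 0.2282 0.0533] j7 0.36
angle 0.294 T [0.3   1.04  0.676] F [-1.7  2.3 11.1] g 120.2 pos [0.5621 0.2283 0.0533] j7 0.36
```

```bash
python3 -m jog '[[[0,0,0,0,0,0.01,0.7],[0,0,0,0,0,0.01,0.7]]]' >/dev/null; python3 t.py
python3 -m jog '[[[0,0,0,0,0,0.01,0.7],[0,0,0,0,0,0.01,0.7]]]' >/dev/null; python3 t.py
python3 -m jog '[[[0,0,0,0,0,0,0.7],[0,0,0,0,0,0,0.7],[0,0,0,0,0,0,0.7]]]' >/dev/null; python3 t.py
python3 -m jog '[[[0,0,0,0,0,0,0.7],[0,0,0,0,0,0,0.7],[0,0,0,0,0,0,0.7]]]' >/dev/null; python3 t.py
```

```text
angle 0.278 T [0.333 1.107 0.687] F [-1.5  2.7 11.6] g 120.2 pos [0.5621 0.2283 0.0533] j7 0.35
angle 0.263 T [0.302 1.051 0.733] F [-1.3  3.5 11.1] g 120.3 pos [0.5622 0.2282 0.0533] j7 0.33
angle 0.263 T [0.308 1.061 0.674] F [-1.   2.7 11.2] g 120.3 pos [0.5622 0.2283 0.0533] j7 0.33
angle 0.263 T [0.316 1.031 0.744] F [-1.   3.6 11.8] g 120.3 pos [0.5622 0.2282 0.0533] j7 0.33
```

The hand's torque has held at about 0.7 N m for over half a second. Releasing, then checking numerically.

```bash
python3 -m jog '[[[0,0,0,0,0,0,0.5],[0,0,0,0,0,0,0.3],[0,0,0,0,0,0,0.1],[0,0,0,0,0,0,0],[0,0,0,0,0,0,0],[0,0,0,0,0,0,0]]]' | grep grip
python3 -m jog '[[[0,0,-0.15,0,0,0,0],[0,0,-0.35,0,0,0,0],[0,0,-0.5,0,0,0,0],[-0.15,0,-0.5,0,0,0,0],[-0.3,0,-0.5,0,0,0,0],[-0.45,0,-0.5,0,0,0,0],[-0.45,0,-0.5,0,0,0,0],[-0.45,0,-0.5,0,0,0,0]]]'
python3 - <<'E'
from h import *
c=cam('wrist','w9')
yj=1.814;u=np.array([np.cos(yj),np.sin(yj)]);x=np.array([u[1],-u[0]]);S=np.array([.562,.226])
hsv=cv2.cvtColor(c['pixels'],cv2.COLOR_RGB2HSV)
def warp(z,xs,ys):
    X,Y=np.meshgrid(xs,ys);P=S+X[...,None]*x+Y[...,None]*u;P=np.dstack([P,np.full(X.shape,z)])
    q=proj(c,P.reshape(-1,3)).reshape(*X.shape,2).astype(np.float32)
    return cv2.remap(hsv,q[...,0],q[...,1],cv2.INTER_LINEAR)
xs=np.arange(-.03,.0301,.0005);ys=np.arange(-.1,0,.0005)
m=warp(.023,xs,ys);g=(m[...,1]<60)&(m[...,2]>90)
for y in np.arange(-.095,-.02,.008):
    i=np.flatnonzero(g[int((y+.1)/.0005)])
    if len(i): print(round(y,3),len(i)*.5,xs[i[0]].round(4),xs[i[-1]].round(4))
# head back edge and mark on the jam nut top
g2=((lambda m:(m[...,1]<60)&(m[...,2]>90))(warp(.026,xs,ys)))
w=g2.sum(1)*.5;k=np.flatnonzero(w>40);print('head back y',ys[k[0]] if len(k) else None)
E
python3 fit.py | head -1; python3 t.py
```

```text
grip_width: 0.0855
grip_force: 0.0
time_s: 26.85
tool_pos: [0.5849, 0.1387, 0.1522]
eef_rot: [-1.917, -2.489, -0.0]
force: [-0.8, 1.1, 0.0]
grip_width: 0.0853
grip_force: 0.0
-0.087 16.0 -0.0095 0.006
-0.079 15.5 -0.009 0.006
-0.071 16.0 -0.009 0.0065
-0.063 16.0 -0.009 0.0065
-0.055 16.0 -0.0085 0.007
-0.047 16.0 -0.0085 0.007
-0.039 16.0 -0.0085 0.007
-0.031 15.5 -0.0075 0.0075
-0.023 51.5 -0.026 0.0255
head back y -0.02499999999999994
wrist [322.34983048  78.95545171] [0.5623 0.2266] 0.035 7405.0
angle 0.262 T [0.076 0.038 0.016] F [0.4 0.1 0.2] g 0.0 pos [0.5845 0.1409 0.1518] j7 0.39
```

The shank now bears on the post and the head is seated. Handing in.

```bash
python3 -c "
from station import *
print(finish_job())"
```

```text
the job is handed in; nothing more can be done
None
```

I handed the job in with the spanner seated on the stop nut, braced against the post and let go, and the jam nut tightened to about 0.7 N m, held for over half a second; the pads slipped on the knurl at about 0.57 N m, so I raised the grip. I viewed 13 pictures, over the limit of 10, and got no verdict back from the hand-in.

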